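# Step the jar carrier under the filling spout

### The job

Using its black knob, slide the jar carrier so that its jar with the red sleeve stands centred under the filling spout, and let it stand still there for about two seconds. Then slide the carrier on until its jar with the blue sleeve stands centred under the spout, and let go of the knob, leaving it there. Do not touch the jars themselves and keep them upright in the carrier.

Things in the scene. Friction and masses are not known exactly. Their poses are not given: they have to be found in the camera images.
- knob (a point): upright black round knob, 32 mm wide, 50 mm tall (66 to 116 mm above the table), on the near tongue of the white carrier; point: on its axis at grip height, 93 mm up. Tongue top 44 mm up. The carrier slides freely in any horizontal direction, keeping heading and height (1.5 N friction per slide, light drag), and stays where left. x: from knob towards the jars, z up.
- jar_red: open glass jar with red sleeve and neck ring, 57 mm wide, 70 mm tall, in one of the carrier's four nests (72 mm apart, 1 mm play, nest centre 155 mm from the knob; green, yellow and blue jars in the others, any order). It moves as the knob moves. Travel of the slides suffices for every jar. Origin: centre of its underside, 42 mm above the table; mouth at 112 mm.
- jar_blue: the same kind of jar with a blue sleeve and neck ring, in another nest of the carrier; origin and sizes as for the red one. It too moves exactly as the knob moves.
- spout_tip (a point): centre of the lower end of the fixed filling spout: an upright steel pipe with a 22 mm wide black tip pointing down, 136 mm above the table, so jars pass 24 mm beneath it. A level pipe 200 mm up leads from it away from the robot to a steel column and a funnel-shaped hopper. It never moves.
Things that resemble listed ones, but are neither listed nor needed, are in the scene too. Leave any orange look-alike of the jar_blue alone.

How it is judged:
By the outcome, as a careful person would: the job done as asked, in the order asked, and still so for the second after the job is handed in, with the robot touching nothing.
It also fails if it takes over 40 s, if anything falls off the work surface, if the arm or the gripper's body presses on something with over 40 N, if the wrist force passes 120 N, or if a joint passes its speed limit or range.

### The arm

A 6-joint arm with a two-finger parallel gripper is mounted at the origin on the work surface. World frame = base frame: x ahead of the robot, y to its left, z up, the work surface at z = 0. Lengths are in m, angles in rad, forces in N, time in s.
With the tool pointing down it reaches from about 0.35 to 0.975 m from the base axis. Payload 4.9 kg.
Tool frame: the origin (TCP) lies at the very end of the fingers, on their centre line; the grasp point (between the pads) lies ctrl.grip_point_offset behind it (ctrl.grip_point_offset is the distance from the TCP to the grasp point, in m); z points along the fingers, y is the direction in which the jaws open and shut (so a half turn about z gives the same grasp; the last joint's range is limited). The gripper opens to 85 mm and grips with 20 to 120 N. Pads are 22 mm wide; open, the fingers measure 114 mm over their backs; the gripper's body (76 mm by 85 mm) begins 54 mm behind the grasp point. The pads swing forward as they close: fully open they stand 13 mm farther back than shut.
Start: joints at [1.111, 0.053, 1.613, -0, 1.476, -0.119], TCP at [0.209, 0.589, 0.231] pointing down, gripper open.
Joint ranges: [-3.01, 3.01], [-1.01, 2.22], [0.06, 2.58], [-1.02, 4.17], [0.09, 2.62], [-3.14, 3.14]. Speed limits (rad/s): [2.57, 2.57, 3.14, 3.14, 3.14, 3.14].

### API

Orientations are given as a rotation vector (axis times angle).
In Python, from station import ctrl gives the robot as it stands. The module is installed in compiled form; this text tells all that it offers.
- The arm moves only by the shell command python3 -m creep 'ROWS' [FORCE]. ROWS is JSON, a list of rows, each a list of 5 numbers: the closure in counts, from 0 (fully open) to 255 (shut), then the shift along the tool's x, y, z in mm, then the turn about the tool's z in rad. A call has 1 to 12 rows; each row is the pose to reach, as a shift and turn from the pose commanded when the call began, along the tool's axes at that moment; what a row does not reach only later rows make up. A row lasts 1/12 s, in which the tool goes at most 41.7 mm and 7.16 degrees, less where a joint would pass 70% of its speed; a pose out of reach is approached as far as the arm can. A call with a gripper value outside its range is refused whole. The fingers move at their own pace and stop on an object; FORCE is the grip in N (left out, the last holds). Time passes only in rows, so rows that repeat a pose let the fingers close. It gives the time, the measured TCP pose, the force and the opening at its end, in the units of the state.
- ctrl.get_obs(): the state, without advancing time (a new reading comes with each control period).
- ctrl.get_image(name): name is "side" or "top" or "wrist"; returns the picture (384x512x3 uint8, red, green, blue); there is no depth.
- ctrl.calibration(name): a dict with "fx", "fy", "cx", "cy" (pixels), "R" (3x3) and "t" (3): a world point X has camera coordinates R X + t. Camera axes: x right, y down, z forward; pixel columns grow to the right and rows downward; lengths in m; the calibration is good to about 2 mm. A picture is of the moment at which its call begins: read the wrist's pose just before it. calibration takes no time and is no camera call; for the wrist camera it gives the pose at the moment of the call.
- ctrl.finish_job(): hands the job in, once; it reports no verdict.
Trained networks look in the newest picture that a camera, given by its name, has taken for a name from the list of things; names that differ only in an ending like _2 or _b are one class to them, and where a whole thing is asked for, a point or a joint stands for the part that bears it (a point fixed in the world has none). Each returns a list of dicts, best first, with "conf" (0 to 1); they miss things now and then, are a little off and sometimes report something else, mostly with a low value. They report only what shows in the picture. A call takes as long as a camera call. They do not tell look-alikes from the thing itself.
- ctrl.boxes_of(camera, label): "rect" ([left, top, width, height] in pixels, round what is visible of it).
- ctrl.outline_of(camera, label): "mask" (384x512 bool, what is visible of it) and "rect" ([left, top, width, height] in pixels, round what is visible of it).
The state is a dict: "t": time; "q": joint angles; "dq": joint speeds; "effort": joint torques, N m; "tool_pos": TCP position; "tool_rot": TCP orientation; "contact_force": force on the tool from outside, world axes, zero at the start; "wrist_torque": the same for the moment, N m; "opening": finger opening in m.
Only numpy, scipy, OpenCV 4.12 (cv2) and the standard library are available. Lean on these libraries where they do the work, as an engineer would, in place of code of your own. Each camera call takes 0.05 s, during which the arm holds its last target. There are 200 camera calls.

## Working session

There is one attempt and no reset: what is moved stays moved. The work goes in short steps, Python scripts to look and compute and a shell command to move; the robot and the scene stay as the last step left them, time stands still between calls to the robot, and variables do not carry over. Pictures are saved under pics/ and viewed, about 8 in all and at most 12, crops included, and the job is handed in when it is done.

```bash
mkdir -p pics; ls
python3 - <<'E'
from station import ctrl
import cv2,numpy as np
o=ctrl.get_obs();print(o['t'],o['tool_pos'],o['tool_rot'],ctrl.grip_point_offset)
ims=[]
for c in("side","top"):
    im=ctrl.get_image(c);cv2.imwrite(f'pics/{c}0.png',im[...,::-1]);ims.append(im)
    k=ctrl.calibration(c);print(c,k['fx'],k['cx'],k['cy'],np.round(-k['R'].T@k['t'],3),np.round(k['R'],3).tolist())
    for n in("knob","jar_red","jar_blue","spout_tip"):
        print(n,[(round(b['conf'],2),np.round(b['rect']).tolist()) for b in ctrl.boxes_of(c,n)])
E
```

```text
pics
0.0 [0.2086044  0.588473   0.23005996] [-0.53261527 -3.095495    0.00313735] 0.0187
side 396.21931412338364 260.2284564164523 193.00277254343146 [ 0.488 -0.667  0.613] [[0.978, -0.209, 0.014], [-0.122, -0.625, -0.771], [0.17, 0.752, -0.636]]
knob [(0.85, [151.0, 196.0, 136.0, 64.0])]
jar_red [(0.81, [212.0, 205.0, 29.0, 43.0])]
jar_blue [(0.87, [166.0, 281.0, 38.0, 48.0]), (0.63, [352.0, 287.0, 42.0, 50.0]), (0.56, [249.0, 202.0, 30.0, 42.0])]
spout_tip [(0.85, [278.0, 62.0, 129.0, 179.0])]
top 402.5703602349097 250.75961101759327 190.18095317856893 [ 0.473 -0.102  1.041] [[0.026, -1.0, -0.008], [-0.991, -0.025, -0.13], [0.13, 0.012, -0.991]]
knob [(0.87, [217.0, 168.0, 71.0, 107.0])]
jar_red [(0.98, [253.0, 203.0, 24.0, 26.0])]
jar_blue [(0.89, [256.0, 172.0, 23.0, 27.0]), (0.61, [300.0, 240.0, 28.0, 25.0])]
spout_tip [(0.92, [212.0, 26.0, 65.0, 142.0])]
```

View pics/side0.png

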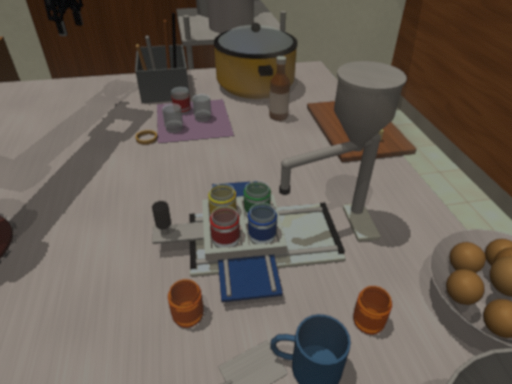

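View pics/top0.png

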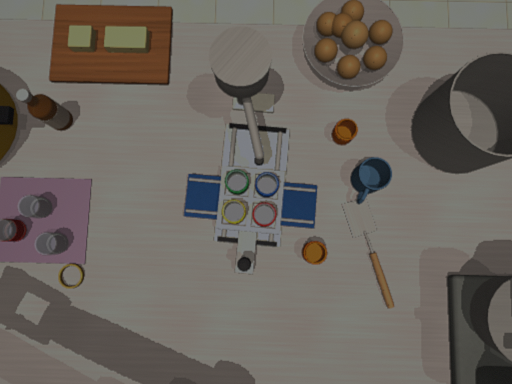

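The side view shows the black knob at (161,215), red jar (225,224), blue (262,221), yellow (222,200), green (257,197) and the spout tip at (285,188). In the top view they are at: knob (244,264), red (264,214), blue (267,185), yellow (234,211), green (237,182), tip (259,160).

Possible mix-ups:
- Orange cups, side (186,303) and (372,310).
- Blue mug, side (318,350).
- Red jar among the glasses on the pink mat, side (180,98).
- Pot-lid knob, side (256,27).

By the description I choose the knob on the carrier's tongue and the sleeved jars in the carrier. I'll check that choice in one crop.

Run:
```python
import cv2,numpy as np
s=cv2.imread('pics/side0.png')[140:280,145:305];t=cv2.imread('pics/top0.png')[145:285,205:305]
r=lambda a:cv2.resize(a,None,fx=3,fy=3,interpolation=cv2.INTER_CUBIC)
a=r(s);b=r(t)
for im,(x0,y0) in((a,(145,140)),(b,(205,145))):
    for v in range(0,im.shape[1],60): cv2.putText(im,str(x0+v//3),(v,10),0,.35,(0,0,0));cv2.line(im,(v,0),(v,5),(0,0,0))
    for v in range(0,im.shape[0],60): cv2.putText(im,str(y0+v//3),(0,v+4),0,.35,(0,0,0))
cv2.imwrite('pics/crop1.png',np.hstack([a,b]))
```

```text
(no output)
```

View pics/crop1.png

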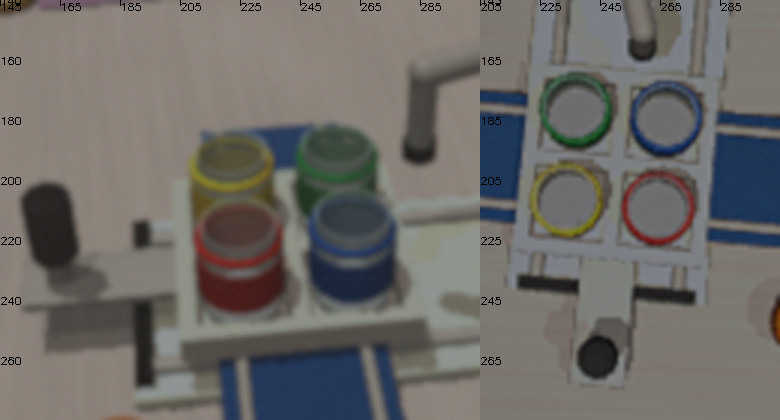

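The crop confirms it: black knob on the carrier's tongue, with red near-right, blue far-right, yellow near-left and green far-left; the spout tip's lower end is at about side (285,190). Next I measure these in metric units.

```bash
cat > m.py <<'E'
from station import ctrl
import cv2,numpy as np
from scipy.optimize import least_squares
K={c:ctrl.calibration(c) for c in("side","top")}
def proj(c,X):
    k=K[c];p=np.atleast_2d(X)@np.array(k['R']).T+np.array(k['t'])
    return np.c_[k['fx']*p[:,0]/p[:,2]+k['cx'],k['fy']*p[:,1]/p[:,2]+k['cy']]
A=np.linspace(0,2*np.pi,48)
def cyl(c,x,y,r,z0,z1):
    P=np.vstack([np.c_[x+r*np.cos(A),y+r*np.sin(A),0*A+z] for z in(z0,z1)])
    h=cv2.convexHull(proj(c,P).astype(np.float32));m=cv2.moments(h)
    return np.array([m['m10']/m['m00'],m['m01']/m['m00']]),m['m00'],cv2.boundingRect(h)
def blob(mask,seed,win):
    x,y=seed;m=np.zeros_like(mask);s=np.s_[y-win:y+win,x-win:x+win];m[s]=mask[s]
    n,l,st,ce=cv2.connectedComponentsWithStats(m.astype(np.uint8))
    i=min(range(1,n),key=lambda i:np.hypot(*(ce[i]-seed))-0.1*st[i][4]);return ce[i],st[i]
def hue(im,lo,hi,s=110):
    h=cv2.cvtColor(im,cv2.COLOR_RGB2HSV);H=h[...,0].astype(int)
    b=(H>=lo)&(H<=hi) if lo<=hi else (H>=lo)|(H<=hi)
    return b&(h[...,1]>s)&(h[...,2]>50)
def tri(px):
    f=lambda X:np.concatenate([proj(c,X)[0]-px[c] for c in px])
    r=least_squares(f,[.45,0,.1]);return r.x,r.fun
E
python3 - <<'E'
from m import *
im={c:cv2.imread(f'pics/{c}0.png')[...,::-1].copy() for c in K}
g={c:im[c].max(2)for c in K}
for name,sd,w in(("knob",dict(side=(161,215),top=(244,264)),24),("tip",dict(side=(285,188),top=(259,160)),14)):
  for th in (55,70,80):
    px={c:blob(g[c]<th,sd[c],w) for c in K}
    print(name,th,{c:(px[c][0].round(1),px[c][1]) for c in K})
    C={c:px[c][0] for c in K}
    print('   tri',[np.round(v,4) for v in tri(C)])
    if name=="knob":
        for cs in(["side"],["top"],["side","top"]):
            r=least_squares(lambda p:np.concatenate([cyl(c,*p,.016,.066,.116)[0]-C[c] for c in cs]),[.35,-.08]);print('  ',cs,r.x.round(4),r.fun.round(1),[(cyl(c,*r.x,.016,.066,.116)[1:]) for c in cs])
    else:
        r=least_squares(lambda p:np.concatenate([cyl(c,p[0],p[1],.011,.136,.136+p[2]*.1)[0]-C[c] for c in K]),[.5,-.1,.2]);print('  ',r.x.round(4),r.fun.round(1),[(cyl(c,r.x[0],r.x[1],.011,.136,.136+r.x[2]*.1)[1:]) for c in K])
print({k:im['side'][y,x] for k,(x,y) in dict(tip=(285,187),pipe=(286,172),knob=(161,215)).items()}, im['top'][150:168,259].max(1))
# rings in top view
for n,lo,hi,p in(("red",172,6,(264,214)),("blue",105,125,(267,185)),("green",50,85,(237,182)),("yellow",20,32,(234,211))):
    m=hue(im['top'],lo,hi,90);mm=np.zeros_like(m);s=np.s_[p[1]-16:p[1]+16,p[0]-16:p[0]+16];mm[s]=m[s]
    pts=cv2.findNonZero(mm.astype(np.uint8));e=cv2.fitEllipse(cv2.convexHull(pts));print(n,np.round(e[0],1),np.round(e[1],1),len(pts))
E
```

```text
knob 55 {'side': (array([161.3, 215. ]), array([153, 202,  17,  28, 357], dtype=int32)), 'top': (array([244. , 263.5]), array([238, 257,  13,  14, 145], dtype=int32))}
   tri [array([ 0.4256, -0.0792,  0.0916]), array([-0.1831,  0.0236, -0.0082, -0.2258])]
   ['side'] [ 0.426  -0.0791] [-0. -0.] [(479.2989130746573, (150, 199, 22, 32))]
   ['top'] [ 0.4256 -0.0794] [0. 0.] [(168.2283181976527, (236, 255, 16, 16))]
   ['side', 'top'] [ 0.4258 -0.0792] [-0.1  0.1 -0.1 -0.1] [(479.5246522492962, (150, 200, 22, 31)), (168.1713147466071, (236, 255, 15, 16))]
knob 70 {'side': (array([161.8, 216.4]), array([153, 202,  18,  32, 428], dtype=int32)), 'top': (array([244. , 263.4]), array([238, 256,  13,  15, 151], dtype=int32))}
   tri [array([ 0.4258, -0.0792,  0.088 ]), array([-0.2636,  0.0339, -0.0118, -0.3253])]
   ['side'] [ 0.4268 -0.0831] [-0. -0.] [(482.48604501748923, (151, 201, 22, 31))]
   ['top'] [ 0.4258 -0.0795] [0. 0.] [(168.15730585507117, (236, 255, 16, 16))]
   ['side', 'top'] [ 0.4263 -0.0809] [-0.3 -0.7  0.6 -0.2] [(480.80070447572507, (150, 200, 22, 31)), (167.8111041872762
[... 1401 characters left out ...]
84.5]), array([279, 174,  11,  21, 176], dtype=int32)), 'top': (array([259. , 160.9]), array([255, 157,   9,   8,  56], dtype=int32))}
   tri [array([ 0.6586, -0.1083,  0.1536]), array([-1.0717,  0.2141,  0.2004, -1.2927])]
   [ 0.659  -0.1075  0.3068] [-1.1  0.8 -0.1 -1.4] [(216.91733773378655, (277, 175, 13, 21)), (100.90595672407653, (253, 153, 11, 13))]
{'tip': array([71, 68, 64], dtype=uint8), 'pipe': array([71, 68, 64], dtype=uint8), 'knob': array([38, 35, 33], dtype=uint8)} [122 122 124 125 126 124 117 108  91  65  52  53  53  44  29  87 137 136]
red [263.9 213.8] [23.9 24.5] 136
blue [266.6 183.9] [23.4 23.9] 112
green [236.6 181.2] [23.2 23.4] 78
yellow [233.4 211.1] [24.1 24.6] 139
```

```bash
cat >> m.py <<'E'
def edges(g,p,d,n=14,lvl=.5):
    "half-level crossing from p (dark) along d, pixel"
    s=np.arange(0,n,.25);v=cv2.remap(g.astype(np.float32),np.float32([p[0]+d[0]*s]),np.float32([p[1]+d[1]*s]),1)[0]
    hi=v.max();k=v.argmax();th=v[0]+lvl*(hi-v[0]);i=np.argmax(v>th);return round(float(s[i]),2)
def rings(im,P):
    out={}
    for n,lo,hi in(("red",172,6),("blue",105,125),("green",50,85),("yellow",20,32)):
        p=P[n];m=hue(im,lo,hi,90);mm=np.zeros_like(m);s=np.s_[p[1]-16:p[1]+17,p[0]-16:p[0]+17];mm[s]=m[s]
        out[n]=np.array(cv2.fitEllipse(cv2.convexHull(cv2.findNonZero(mm.astype(np.uint8))))[0])
    return out
NEST=dict(red=(.119,-.036),blue=(.191,-.036),green=(.191,.036),yellow=(.119,.036))
def nests(p):
    c,s=np.cos(p[2]),np.sin(p[2]);return {n:np.array([p[0]+c*a-s*b,p[1]+s*a+c*b]) for n,(a,b) in NEST.items()}
def fit(R,zr,knobpx=None):
    def f(p):
        N=nests(p);r=[proj("top",[*N[n],zr])[0]-R[n] for n in R]
        if knobpx is not None:r.append(cyl("top",p[0],p[1],.016,.066,.116)[0]-knobpx)
        return np.concatenate(r)
    return least_squares(f,[.426,-.08,-.05])
def toTool(d,o):
    return cv2.Rodrigues(np.array(o['tool_rot']))[0].T@d*1000
E
python3 - <<'E'
from m import *
im={c:cv2.imread(f'pics/{c}0.png')[...,::-1].copy() for c in K};g={c:im[c].max(2)for c in K}
R=rings(im['top'],dict(red=(264,214),blue=(267,185),green=(237,182),yellow=(234,211)))
for z in(.1,.11):
  for kp in(None,np.array([244,263.4])):
    r=fit(R,z,kp);print(z,r.x.round(4),r.fun.round(1).tolist(),{n:v.round(4) for n,v in nests(r.x).items() if n in('red','blue')})
print(g['side'][176:200,285].tolist(),g['side'][188,274:298].tolist());print(g['top'][162,248:270].tolist())
for x,y in((.659,-.108),(.655,-.108),(.663,-.108)):
  for c in K: print(x,c,proj(c,np.c_[x+.011*np.cos(A),y+.011*np.sin(A),0*A+.136])[:,:].min(0).round(1),proj(c,np.c_[x+.011*np.cos(A),y+.011*np.sin(A),0*A+.136]).max(0).round(1))
o=ctrl.get_obs();print(toTool(np.array([.426,-.0795,.0743])-o['tool_pos'],o),cv2.Rodrigues(np.array(o['tool_rot']))[0].round(3))
E
```

```text
0.1 [ 0.4229 -0.0721 -0.1252] [-0.1, 2.0, -1.5, -2.1, 1.6, -0.1, -0.0, 0.1] {'red': array([ 0.5365, -0.1227]), 'blue': array([ 0.6079, -0.1317])}
0.1 [ 0.4231 -0.0773 -0.0949] [0.7, 1.3, -1.6, -2.9, 1.3, 0.0, 0.6, 0.3, -1.0, 1.1] {'red': array([ 0.5382, -0.1245]), 'blue': array([ 0.6099, -0.1313])}
0.11 [ 0.4218 -0.0722 -0.1252] [0.0, 2.2, -1.3, -2.2, 1.4, -0.3, -0.2, 0.2] {'red': array([ 0.5354, -0.1228]), 'blue': array([ 0.6068, -0.1318])}
0.11 [ 0.4222 -0.0776 -0.0935] [0.8, 1.4, -1.5, -3.1, 1.1, -0.2, 0.4, 0.4, -0.9, 1.5] {'red': array([ 0.5373, -0.1245]), 'blue': array([ 0.609 , -0.1312])}
[72, 70, 72, 72, 71, 70, 70, 71, 70, 71, 69, 71, 68, 58, 43, 36, 34, 39, 69, 106, 131, 138, 139, 139] [140, 141, 139, 135, 116, 78, 52, 55, 62, 66, 68, 68, 66, 61, 53, 63, 96, 129, 139, 140, 140, 139, 141, 141]
[127, 131, 133, 134, 135, 136, 90, 41, 43, 49, 54, 53, 53, 44, 33, 66, 102, 110, 108, 109, 124, 135]
0.659 side [277.5 188.2] [289.1 195.5]
0.659 top [254.1 156.4] [263.8 165.8]
0.655 side [275.5 188.5] [287.  195.8]
0.655 top [254.1 158.1] [263.7 167.5]
0.663 side [279.5 187.9] [291.1 195.3]
0.663 top [254.2 154.7] [263.8 164.1]
[-428.06504806 -557.53116756  157.00312797] [[-0.943  0.334 -0.   ]
 [ 0.334  0.943 -0.   ]
 [ 0.    -0.    -1.   ]]
```

```bash
sed -i 's/y *-16:p/&/; s/p\[1\]-16:p\[1\]+17,p\[0\]-16:p\[0\]+17/p[1]-15:p[1]+15,p[0]-15:p[0]+15/' m.py
python3 - <<'E'
from m import *
im={c:cv2.imread(f'pics/{c}0.png')[...,::-1].copy() for c in K}
R=rings(im['top'],dict(red=(264,214),blue=(267,184),green=(237,181),yellow=(234,211)));print(R)
R=dict(red=np.array([263.9,213.8]),blue=np.array([266.6,183.9]),green=np.array([236.6,181.2]),yellow=np.array([233.4,211.1]))
for z in(.1,.11):
  for kp in(None,np.array([244,263.4])):
    r=fit(R,z,kp);print(z,r.x.round(4),r.fun.round(1).tolist(),{n:v.round(4) for n,v in nests(r.x).items() if n in('red','blue')})
E
```

```text
{'red': array([263.91918945, 213.79264832]), 'blue': array([266.60638428, 183.90501404]), 'green': array([236.60057068, 181.19506836]), 'yellow': array([233.40802002, 211.08361816])}
0.1 [ 0.4242 -0.079  -0.0679] [0.1, 0.3, 0.1, -0.2, -0.2, -0.2, -0.0, 0.1] {'red': array([ 0.5405, -0.123 ]), 'blue': array([ 0.6123, -0.1279])}
0.1 [ 0.4246 -0.0792 -0.0672] [0.1, 0.1, 0.1, -0.3, -0.2, -0.4, 0.0, -0.0, -0.2, 0.5] {'red': array([ 0.5409, -0.1231]), 'blue': array([ 0.6127, -0.1279])}
0.11 [ 0.4231 -0.0792 -0.0679] [0.2, 0.5, 0.3, -0.3, -0.3, -0.4, -0.2, 0.3] {'red': array([ 0.5394, -0.1231]), 'blue': array([ 0.6112, -0.128 ])}
0.11 [ 0.4236 -0.0794 -0.0665] [0.3, 0.2, 0.3, -0.5, -0.3, -0.6, -0.2, 0.1, -0.1, 1.0] {'red': array([ 0.54  , -0.1232]), 'blue': array([ 0.6118, -0.128 ])}
```

```bash
python3 -m creep '[[0,-35,-45,0,0],[0,-70,-90,0,0],[0,-95,-125,0,0],[0,-125,-160,0,0],[0,-150,-195,0,0],[0,-175,-230,0,0],[0,-205,-265,0,0],[0,-230,-300,0,0],[0,-255,-335,0,0],[0,-285,-370,0,0],[0,-310,-405,0,0],[0,-340,-440,0,0]]' 60
```

```text
t: 1.5
tool_pos: [0.3639, 0.1118, 0.2318]
tool_rot: [0.532, 3.094, 0.001]
contact_force: [0.3, 0.7, 0.1]
opening: 0.0853
```

```bash
python3 -m creep '[[0,0,0,0,0],[0,0,0,0,0]]'
python3 - <<'E'
from m import *
o=ctrl.get_obs();print(toTool(np.array([.425,-.079,.0743])-o['tool_pos'],o),o['tool_pos'],o['q'])
E
```

```text
t: 1.67
tool_pos: [0.3644, 0.1117, 0.2316]
tool_rot: [0.543, 3.094, 0.001]
contact_force: [-0.0, 1.4, -0.1]
opening: 0.085
[-121.79963524 -158.75241557  157.23829684] [0.36440804 0.11167944 0.23156198] [ 1.01254301e-01 -5.93458095e-01  2.13926182e+00  2.59707428e-04
  1.59512559e+00 -1.12222369e+00]
```

```bash
python3 -m creep '[[0,-20,-25,0,0],[0,-40,-52,0,0],[0,-61,-79,10,0],[0,-81,-106,20,0],[0,-101,-132,40,0],[0,-122,-159,60,0],[0,-122,-159,80,0],[0,-122,-159,80,0],[0,-122,-159,80,0],[0,-122,-159,80,0]]' 60
python3 - <<'E'
from m import *
o=ctrl.get_obs();print(toTool(np.array([.425,-.079,.0743])-o['tool_pos'],o),o['tool_pos'])
im=ctrl.get_image('wrist');cv2.imwrite('pics/w1.png',im[...,::-1])
k=ctrl.calibration('wrist')
for z in(.066,.116):
  p=np.array(k['R'])@[.425,-.079,z]+k['t'];print(k['fx']*p[0]/p[2]+k['cx'],k['fy']*p[1]/p[2]+k['cy'])
E
```

```text
t: 2.5
tool_pos: [0.4262, -0.0755, 0.1523]
tool_rot: [0.528, 3.096, 0.0]
contact_force: [1.2, 0.1, 0.2]
opening: 0.0854
[ 7.09757562e-02 -3.72623658e+00  7.80488953e+01] [ 0.42621415 -0.07550046  0.15234998]
258.58611778347256 199.5062520816047
257.3821389633079 225.26453834534976
```

View pics/w1.png

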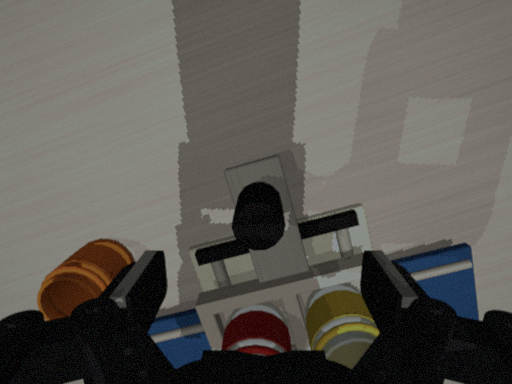

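The wrist picture shows the knob at (259,215), where projection puts it (258,200 to 225), midway between the fingers and with the jars well clear. I descend and grip.

```bash
python3 -m creep '[[0,0,-4,25,0],[0,0,-4,50,0],[0,0,-4,70,0],[0,0,-4,78,0],[0,0,-4,78,0],[0,0,-4,78,0],[255,0,-4,78,0],[255,0,-4,78,0],[255,0,-4,78,0],[255,0,-4,78,0],[255,0,-4,78,0],[255,0,-4,78,0]]' 60;  python3 -m creep '[[255,0,0,0,0],[255,0,0,0,0],[255,0,0,0,0]]'
python3 - <<'E'
from m import *
o=ctrl.get_obs();print(o['tool_pos'],o['opening'])
im=ctrl.get_image('top')
R=rings(im,dict(red=(264,214),blue=(267,184),green=(237,181),yellow=(234,211)))
r=fit(R,.1);N=nests(r.x);print(R,r.x.round(4),r.fun.round(1),N)
for n in('red','blue'):
  d=np.r_[np.array([.659,-.108])-N[n],0];print(n,d,toTool(d,o))
E
```

```text
t: 3.55
tool_pos: [0.4251, -0.0808, 0.0744]
tool_rot: [0.533, 3.094, 0.0]
contact_force: [-0.9, 1.0, 4.7]
opening: 0.0308
t: 3.8
tool_pos: [0.4251, -0.0809, 0.0744]
tool_rot: [0.533, 3.094, 0.0]
contact_force: [-0.1, 1.7, 5.8]
opening: 0.0311
[ 0.42509739 -0.08085706  0.07440404] 0.031060224868326113
{'red': array([264.90307617, 214.0118103 ]), 'blue': array([267.5791626 , 184.16305542]), 'green': array([237.55558777, 181.41065979]), 'yellow': array([234.47895813, 211.30786133])} [ 0.4238 -0.0815 -0.0674] [ 0.1  0.3  0.1 -0.2 -0.2 -0.2 -0.1  0.1] {'red': array([ 0.54006242, -0.12541082]), 'blue': array([ 0.61189911, -0.13025741]), 'green': array([ 0.6167457 , -0.05842072]), 'yellow': array([ 0.54490901, -0.05357413])}
red [0.11893758 0.01741082 0.        ] [-106.26769497   56.18204484    0.19917873]
blue [0.04710089 0.02225741 0.        ] [-36.94610856  36.72689841   0.07696887]
```

```bash
python3 -m creep '[[255,-4,2,0,0],[255,-14,7,0,0],[255,-26,14,0,0],[255,-40,21,0,0],[255,-54,28,0,0],[255,-68,36,0,0],[255,-80,42,0,0],[255,-90,48,0,0],[255,-98,52,0,0],[255,-103,54,0,0],[255,-106,56,0,0],[255,-106,56,0,0]]' 60
python3 - <<'E'
from m import *
o=ctrl.get_obs();print(o['tool_pos'],o['contact_force'],o['opening'])
im={c:ctrl.get_image(c) for c in K}
for c in K: cv2.imwrite(f'pics/{c}1.png',im[c][...,::-1])
P={n:proj('top',[*v,.1])[0].round().astype(int) for n,v in nests([o['tool_pos'][0]-.0013,o['tool_pos'][1]-.0006,-.0674]).items()};print(P)
try:
  R=rings(im['top'],P);r=fit(R,.1);print(R,r.x.round(4),r.fun.round(1),nests(r.x)['red'])
except Exception as e: print(e)
r=lambda a:cv2.resize(a[...,::-1],None,fx=4,fy=4,interpolation=cv2.INTER_CUBIC)
s=r(im['side'][165:265,235:335]);t=r(im['top'][125:225,215:315]);cv2.imwrite('pics/crop2.png',np.hstack([s,t]))
E
```

```text
t: 4.85
tool_pos: [0.5446, -0.0639, 0.0744]
tool_rot: [0.532, 3.093, -0.001]
contact_force: [2.4, -0.9, 4.3]
opening: 0.0304
[ 0.54455072 -0.06390194  0.07443506] [ 2.44257211 -0.85929826  4.32934396] 0.030442766887558956
{'red': array([259, 164]), 'blue': array([262, 135]), 'green': array([232, 132]), 'yellow': array([229, 161])}
{'red': array([258.8821106 , 164.56158447]), 'blue': array([265.74603271, 135.55552673]), 'green': array([232.04475403, 132.72814941]), 'yellow': array([229.13528442, 162.1456604 ])} [ 0.5416 -0.0627 -0.0971] [ 0.7  0.6 -2.5  0.3  1.4 -0.4  0.4 -0.6] [ 0.65650173 -0.11001739]
```

View pics/crop2.png

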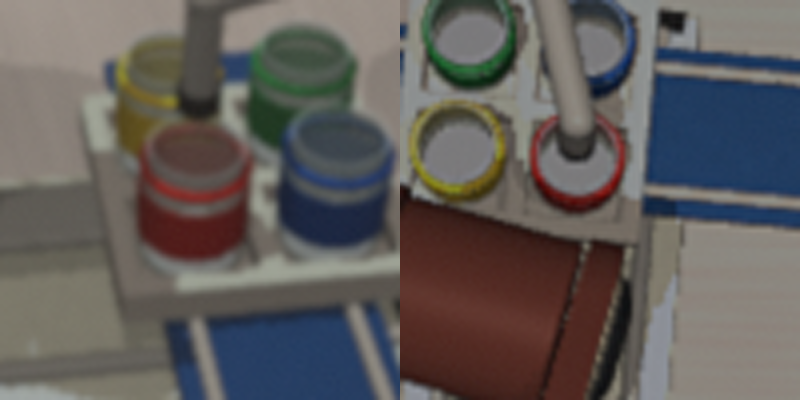

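Run:
```python
from m import *
c1=lambda c,x,y,r,z:proj(c,np.c_[x+r*np.cos(A),y+r*np.sin(A),0*A+z])
def ft(p):
    s=c1('side',*p,.011,.136);t=c1('top',*p,.011,.136)
    return [(s[:,0].min()+s[:,0].max())/2-284.25,s[:,1].max()-194.6,(t[:,0].min()+t[:,0].max())/2-258.55,t[:,1].max()-165.0]
r=least_squares(ft,[.66,-.107],diff_step=1e-4);print('tip',r.x.round(4),np.round(r.fun,2))
f=lambda p:proj('top',[*p,.1])[0]-[258.88,164.56]
print('red top z.1',least_squares(f,[.66,-.1]).x.round(4),'pred',np.add([.5446,-.0639],[.1150,-.0445]))
for tag,jars in(('0',dict(red=(.5405,-.123),blue=(.6123,-.1279))),('1',dict(red=(.6596,-.1084)))):
  im=cv2.imread(f'pics/side{tag}.png')[...,::-1].copy()
  for n,(x,y) in jars.items():
    lo,hi=(172,8) if n=='red' else (105,125)
    u,v=proj('side',[x,y,.085])[0].round().astype(int)
    m=hue(im,lo,hi,90);m[:v-28]=0;m[v+30:]=0;m[:,:u-24]=0;m[:,u+24:]=0
    ys,xs=np.nonzero(m);
    for R in(.0285,.027):
      h=np.vstack([c1('side',x,y,R,z) for z in(.05,.1)]);print(tag,n,'meas u',xs.min(),xs.max(),'v',ys.min(),ys.max(),'pred u',h[:,0].min().round(1),h[:,0].max().round(1),'v',h[:,1].min().round(1),h[:,1].max().round(1))
```

```text
tip [ 0.6611 -0.1066] [-0.07  0.31 -0.21 -0.14]
red top z.1 [ 0.658  -0.1083] pred [ 0.6596 -0.1084]
0 red meas u 210 238 v 209 243 pred u 208.1 239.0 v 209.2 248.7
0 red meas u 210 238 v 209 243 pred u 208.9 238.3 v 209.7 248.1
0 blue meas u 237 275 v 194 239 pred u 246.2 276.2 v 206.0 245.1
0 blue meas u 237 275 v 194 239 pred u 247.0 275.4 v 206.6 244.5
1 red meas u 269 297 v 196 229 pred u 267.5 297.2 v 196.8 234.5
1 red meas u 269 297 v 196 229 pred u 268.2 296.5 v 197.2 234.0
```

```bash
python3 -m creep '[[255,-1,2,0,0],[255,-1,2,0,0],[255,-1,2,0,0],[255,-1,2,0,0]]' 60
python3 - <<'E'
from m import *
o=ctrl.get_obs();p=o['tool_pos'];print(p)
im={c:ctrl.get_image(c) for c in K};g={c:im[c].max(2) for c in K}
for c in K: cv2.imwrite(f'pics/{c}2.png',im[c][...,::-1])
P={n:proj('top',[*v,.1])[0].round().astype(int) for n,v in nests([p[0]-.0013,p[1]-.0006,-.0674]).items()}
R=rings(im['top'],P);R.pop('blue');r=fit(R,.1);print({k:v.round(1) for k,v in R.items()},r.x.round(4),r.fun.round(1),nests(r.x)['red'])
R.pop('red');r=fit(R,.1);print(r.x.round(4),r.fun.round(1),nests(r.x)['red'],'FK',p[:2]+[.1150,-.0445])
m=hue(im['side'],172,8,90)[190:240,260:305];ys,xs=np.nonzero(m);print('side red u',260+xs.min(),260+xs.max(),[ (260+x.min(),260+x.max()) for x in (np.nonzero(q)[0] for q in m[20:36]) if len(x)])
E
```

```text
t: 5.28
tool_pos: [0.5452, -0.0622, 0.0745]
tool_rot: [0.533, 3.094, -0.001]
contact_force: [0.8, -0.9, 5.1]
opening: 0.0305
[ 0.54522285 -0.06219417  0.0744507 ]
{'red': array([258.2, 164.2]), 'green': array([231.1, 132.3]), 'yellow': array([228.5, 161.9])} [ 0.5421 -0.064  -0.0611] [ 0.2  0.  -0.   0.1 -0.2 -0.1] [ 0.65864729 -0.10716288]
[ 0.5422 -0.0652 -0.0549] [-0.   0.1  0.  -0.1] [ 0.65904793 -0.10766715] FK [ 0.66022285 -0.10669417]
side red u 269 297 [(np.int64(270), np.int64(296)), (np.int64(273), np.int64(296)), (np.int64(270), np.int64(295)), (np.int64(270), np.int64(293)), (np.int64(270), np.int64(295)), (np.int64(270), np.int64(295)), (np.int64(270), np.int64(296)), (np.int64(269), np.int64(296)), (np.int64(270), np.int64(296)), (np.int64(270), np.int64(296)), (np.int64(270), np.int64(296)), (np.int64(270), np.int64(296)), (np.int64(270), np.int64(295)), (np.int64(271), np.int64(295)), (np.int64(272), np.int64(295)), (np.int64(273), np.int64(294))]
```

```bash
python3 -m creep '[[255,-1,0,0,0],[255,-1,0,0,0],[255,-1,0,0,0],[255,-1,0,0,0],[255,-1,0,0,0],[255,-1,0,0,0],[255,-1,0,0,0],[255,-1,0,0,0],[255,-1,0,0,0],[255,-1,0,0,0],[255,-1,0,0,0],[255,-1,0,0,0]]' 60
python3 -m creep '[[255,0,0,0,0],[255,0,0,0,0],[255,0,0,0,0],[255,0,0,0,0],[255,0,0,0,0],[255,0,0,0,0],[255,0,0,0,0],[255,0,0,0,0],[255,0,0,0,0],[255,0,0,0,0],[255,0,0,0,0],[255,0,0,0,0]]'
python3 - <<'E'
from m import *
o=ctrl.get_obs();print(o['t'],o['tool_pos'])
d=[-.0718,.0048,0];print(toTool(np.array(d),o))
E
```

```text
t: 6.38
tool_pos: [0.546, -0.0623, 0.0744]
tool_rot: [0.533, 3.095, 0.0]
contact_force: [-0.1, -0.1, 6.6]
opening: 0.0304
t: 7.38
tool_pos: [0.5459, -0.0622, 0.0744]
tool_rot: [0.533, 3.095, 0.0]
contact_force: [-1.0, 0.3, 6.9]
opening: 0.0309
7.3833 [ 0.54594071 -0.06224598  0.0744345 ]
[ 69.27298511 -19.48131655  -0.1088066 ]
```

```bash
python3 -m creep '[[255,0,0,0,0],[255,0,0,0,0],[255,5,-1,0,0],[255,14,-4,0,0],[255,24,-7,0,0],[255,35,-10,0,0],[255,46,-13,0,0],[255,56,-16,0,0],[255,64,-18,0,0],[255,69,-19.5,0,0],[255,69,-19.5,0,0],[255,69,-19.5,0,0]]' 60
python3 - <<'E'
from m import *
o=ctrl.get_obs();p=o['tool_pos'];print(p)
im={c:ctrl.get_image(c) for c in K}
for c in K: cv2.imwrite(f'pics/{c}3.png',im[c][...,::-1])
P={n:proj('top',[*v,.1])[0].round().astype(int) for n,v in nests([p[0]-.0013,p[1]-.0006,-.0674]).items()}
R=rings(im['top'],P);
for S in (R,{k:R[k] for k in R if k!='blue'}):
  r=fit(S,.1);print(r.x.round(4),r.fun.round(1),nests(r.x)['blue'])
print('FK',p[:2]+[.1868,-.0494])
u,v=proj('side',[.661,-.1066,.085])[0].round().astype(int)
m=hue(im['side'],105,125,90)[v-6:v+16,u-26:u+26];print(u,v,[(u-26+x.min(),u-26+x.max()) for x in (np.nonzero(q)[0] for q in m) if len(x)])
r=lambda a:cv2.resize(a[...,::-1],None,fx=4,fy=4,interpolation=cv2.INTER_CUBIC)
cv2.imwrite('pics/crop3.png',np.hstack([r(im['side'][165:265,235:335]),r(im['top'][125:225,215:315])]))
E
```

```text
t: 8.38
tool_pos: [0.4735, -0.0575, 0.0744]
tool_rot: [0.533, 3.095, -0.0]
contact_force: [-1.3, 0.9, 9.0]
opening: 0.0306
[ 0.4734731  -0.05753641  0.07436912]
[ 0.4716 -0.0588 -0.0646] [ 0.2  0.2  0.2 -0.1 -0.2 -0.2 -0.2  0.1] [ 0.6598423  -0.10700892]
[ 0.4717 -0.0588 -0.0651] [ 0.2  0.2 -0.1 -0.2 -0.1  0.1] [ 0.6599125  -0.10717599]
FK [ 0.6602731  -0.10693641]
283 211 [(np.int64(270), np.int64(271)), (np.int64(270), np.int64(272)), (np.int64(270), np.int64(296)), (np.int64(271), np.int64(296)), (np.int64(271), np.int64(296)), (np.int64(272), np.int64(295)), (np.int64(273), np.int64(295)), (np.int64(275), np.int64(294)), (np.int64(271), np.int64(291)), (np.int64(271), np.int64(288)), (np.int64(270), np.int64(273)), (np.int64(270), np.int64(295)), (np.int64(270), np.int64(295)), (np.int64(271), np.int64(295)), (np.int64(271), np.int64(295)), (np.int64(271), np.int64(295)), (np.int64(271), np.int64(295)), (np.int64(271), np.int64(295)), (np.int64(271), np.int64(294)), (np.int64(272), np.int64(294)), (np.int64(273), np.int64(293)), (np.int64(275), np.int64(291))]
```

View pics/crop3.png

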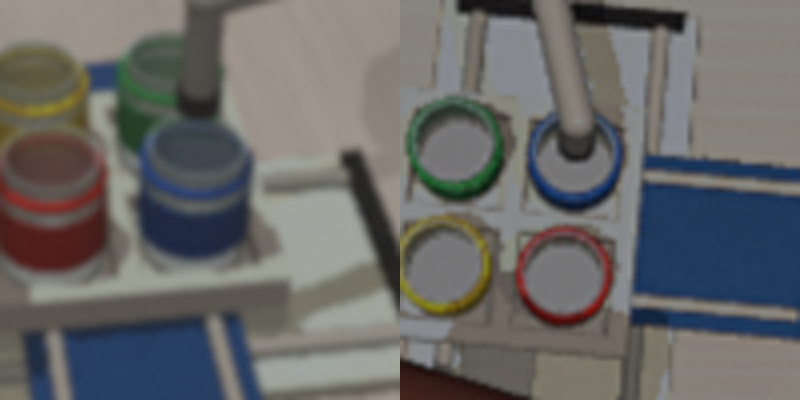

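Both views show the blue jar under the tip, with the tip about 1 mm farther in x. I nudge it by 1 mm, release and retreat upward.

```bash
python3 -m creep '[[255,-1,0,0,0],[255,-1,0,0,0],[255,-1,0,0,0],[255,-1,0,0,0],[0,-1,0,0,0],[0,-1,0,0,0],[0,-1,0,0,0],[0,-1,0,0,0],[0,-1,0,0,0],[0,-1,0,0,0],[0,-1,0,0,0],[0,-1,0,0,0]]' 60
python3 -m creep '[[0,0,0,-15,0],[0,0,0,-35,0],[0,0,0,-60,0],[0,0,0,-85,0],[0,10,10,-110,0],[0,40,20,-120,0],[0,75,30,-120,0],[0,110,40,-120,0],[0,110,40,-120,0],[0,110,40,-120,0]]'
python3 - <<'E'
from m import *
o=ctrl.get_obs();print(o['tool_pos'],o['opening'],o['contact_force'])
im={c:ctrl.get_image(c) for c in K}
for c in K: cv2.imwrite(f'pics/{c}4.png',im[c][...,::-1])
P={n:proj('top',[*v,.1])[0].round().astype(int) for n,v in nests([.4728,-.0582,-.0674]).items()}
R=rings(im['top'],P);r=fit(R,.1);print(r.x.round(4),r.fun.round(1),nests(r.x)['blue'])
m=hue(im['side'],105,125,90)[216:226,257:309];print([(257+x.min(),257+x.max()) for x in (np.nonzero(q)[0] for q in m) if len(x)])
r=lambda a:cv2.resize(a[...,::-1],None,fx=2.6,fy=2.6,interpolation=cv2.INTER_CUBIC)
cv2.imwrite('pics/crop4.png',np.hstack([r(im['side'][110:290,170:320]),r(im['top'][105:285,195:345])]))
E
```

```text
t: 9.48
tool_pos: [0.4748, -0.0578, 0.0732]
tool_rot: [-0.533, -3.096, 0.0]
contact_force: [0.7, -1.3, -0.6]
opening: 0.0855
t: 10.32
tool_pos: [0.3839, 0.0173, 0.1935]
tool_rot: [0.53, 3.094, -0.0]
contact_force: [0.3, 0.1, 0.3]
opening: 0.0855
[0.38389922 0.01734373 0.19346507] 0.0855380692802458 [0.32859466 0.09380989 0.28995146]
[ 0.473  -0.0589 -0.0648] [ 0.2  0.1  0.1 -0.  -0.1 -0.2 -0.1  0.1] [ 0.66126913 -0.10721363]
[(np.int64(271), np.int64(296)), (np.int64(271), np.int64(296)), (np.int64(271), np.int64(295)), (np.int64(271), np.int64(295)), (np.int64(271), np.int64(295)), (np.int64(272), np.int64(295)), (np.int64(272), np.int64(295)), (np.int64(272), np.int64(295)), (np.int64(273), np.int64(294)), (np.int64(274), np.int64(293))]
```

View pics/crop4.png

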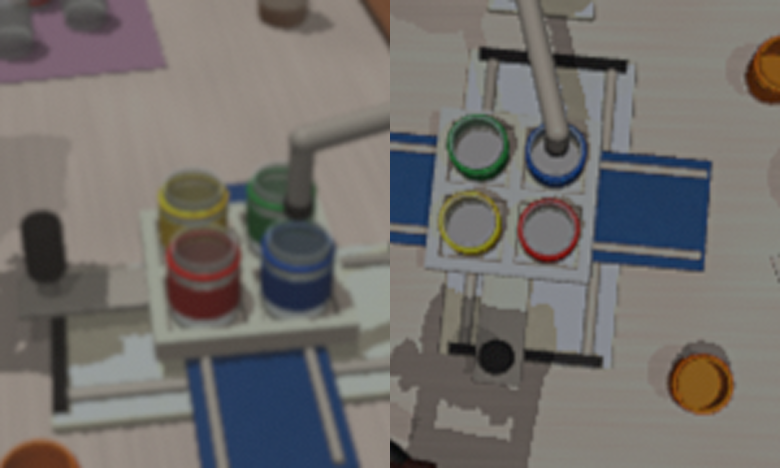

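The knob is free and all four jars stand upright. The blue jar measures (0.661, -0.107) against the tip at (0.661, -0.107). I hand in.

```bash
python3 -c "
from station import ctrl
print(ctrl.finish_job())"
```

```text
the job is handed in; nothing more can be done
None
```

I slid the carrier by its knob until the red jar stood under the spout and held it still there for about 2.1 s. I then slid it on until the blue jar was under the spout, let go of the knob, backed the gripper away and handed the job in. The robot's clock stood at about 10.5 s of the 40 s allowed.

- **Blue jar, last check:** it measured (0.661, -0.107) m and the spout tip (0.661, -0.107) m, so they agree within about 1 mm. The camera calibration is only good to about 2 mm. All four jars were upright, the gripper was fully open and clear of everything, and no contact force above 10 N showed in any reading.
- **Red jar, where the checks disagreed:** before the last 1 mm nudge, the top camera put it about 2.4 mm short of the tip. The arm's own position said about 0.9 mm short, and the side camera about 0 mm. I took the middle value and did not measure again with the cameras after that nudge, so the red stop may have been 1 to 2 mm off centre.

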